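# Pop open the green push-to-open meter locker and swing its door wide

## Task

The checked meters are about to be put away: press the marked corner of the green-marked locker door until its push-to-open catch lets go and the door springs ajar, then push the door wide open from behind with the fingers, until it stands square out from the locker or further, without flinging it. Use the fingers only to press and push: do not pinch the door, keep the yellow-marked locker shut, and leave the three loose meters and the steel sleeve where they are.

Things in the scene. Friction and masses are not known exactly. Their poses are not given: they have to be found in the camera images.
- green_door (a joint): the green locker's white flush door, no handle, 161 wide x 199 high x 14 thick (all lengths here in mm), hung on its right-hand side as seen by someone facing it. rad: 0 shut (back face 7, front face 21 in front of the case); below 0 pressed in (stop -0.045); above 0 open, turning counter-clockwise seen from above (stop 1.92); 1.57 is square out. It stays where it is left
- green_plunger (a joint): sprung plunger (14 thick) of the catch behind the green door, 125 from the hinge line, 120 above the bench; m: 0 latched, 0.042 out. Pressing the shut door in by about 0.02 rad (3 at the press mark, about 8 N; harmless up to the stop, 6) and letting go frees it: within 2 s it eases the door to about 0.34 rad (some 60 from case to free edge), no further. It works once and does not latch again
- green_press (a point): centre of the green round press mark, 32 across, on the front face of the green locker's door: 137 from the hinge line, 24 from the free edge and 37 below the door's top. A green tab 34 wide lies over the door's top edge straight above it. It moves with the door
- green_hinge (a point): point of the green door's hinge line at the height of the door's top (222 above the bench): the right front corner of the door as seen by someone facing it, in the plane of the shut door's front face. Fixed to the locker
- green_front (a point): middle of the top front edge of the green locker's case; x points into the locker, y to the left of someone facing it. Two equal pale lockers, 165 wide x 190 deep x 205 high, fixed side by side 4 apart on a 20 high plinth, face roughly towards the robot and may have changed places. A green or yellow strip lies along the front of each roof, 225 above the bench
- green_skin: front sheet of the green door, 161 x 199 x 3; origin at the middle of the front face. Its -x axis points out of the front face, y from the hinge to the free edge, z up
- green_pan: grey inner sheet on the back of the green door, 137 x 175 x 2, 12 short of the door's edges; the origin is at its middle on the inside of the door, 12 behind the front face; +x points into the locker when shut
- yellow_door (a joint): the same door on the yellow-marked locker, which stays shut (value 0; rad, positive is open). Its catch works in the same way
- yellow_press (a point): centre of the yellow round press mark on the yellow locker's door, 137 from its hinge line and 37 below its top
- meter_a_center (a point): centre of a loose white thermo-hygrometer lying flat, 100 x 110 x 22, with a grey display
- meter_b_center (a point): centre of a second such meter lying flat on the bench
- meter_top_center (a point): centre of a third such meter lying on the roofs of the lockers, well behind the doors
- sleeve_center (a point): centre of a dark steel sleeve standing upright on the bench, 42 in diameter, 95 high; z is its axis
Mind the look-alikes: they are no part of the job. There is more than one size of the part that bears sleeve_center; the job needs the smaller.

How it is judged:
By the outcome, as a careful person would: the job done as asked, in the order asked, and still so for the second after the job is handed in, with the robot touching nothing.
It also fails if it takes over 54 s, if anything falls off the work surface, if the arm or the gripper's body presses on something with over 40 N, if the wrist force passes 120 N, or if a joint passes its speed limit or range.

## Robot

A 7-joint arm with a two-finger parallel gripper is mounted at the origin on the work surface. World frame = base frame: x ahead of the robot, y to its left, z up, the work surface at z = 0. Lengths are in m, angles in rad, forces in N, time in s.
With the tool pointing down it reaches from about 0.425 to 0.95 m from the base axis. Payload 16.7 kg.
Tool frame: the origin (TCP) lies between the finger pads; the fingertips stand 22 mm ahead of it and the grasp point (between the pads) lies 3 mm ahead of it; z points along the fingers, y is the line along which they close (so a half turn about z gives the same grasp; the last joint's range is limited). The gripper opens to 94 mm and grips with 3 to 60 N. Pads are 16 mm wide; open, the fingers measure 119 mm over their backs; the gripper's body (75 mm by 177 mm) begins 78 mm behind the grasp point.
Start: joints at [1.036, 0.426, 0.074, 1.606, -0.034, 1.111, -0.067], TCP at [0.253, -0.626, 0.227] pointing down, gripper open.
Joint ranges: [-2.85, 2.85], [-0.5, 2.14], [-1.23, 1.37], [0.21, 2.46], [-1.02, 4.16], [0.16, 2.05], [-2.73, 2.73]. Speed limits (rad/s): [1.89, 1.89, 2.39, 2.39, 3.01, 3.01, 3.01].

## Interface

Orientations are given as a unit quaternion [w, x, y, z].
In Python, from cell import telemetry, optics, arm gives the robot as it stands. The module is installed in compiled form; this text tells all that it offers.
- The arm moves only by the tool play_rows, never from a script. Its argument "commands" is a list of rows, each a list of 2 entries, a list of its own where there are three numbers: the shift along the tool's x, y, z in m, then the turn about the tool's z in rad. A call has 1 to 12 rows; each row shifts and turns the commanded pose from where the row before left it, along the tool's axes as they then stand; what a row does not reach is not made up. A row lasts 1/8 s, in which the tool goes at most 62.5 mm and 10.7 degrees, less where a joint would pass 70% of its speed; a pose out of reach is approached as far as the arm can. A call with a gripper value outside its range is refused whole. "hand" is the opening, from 0 (shut) to 1 (fully open), set as the call begins (left out, the last holds). The fingers move at their own pace and stop on an object; "newtons" is the grip in N (left out, the last holds). Time passes only in rows, so rows that do not move let the fingers close. It gives the time, the measured TCP pose, the force, the opening and the grip force at its end, in the units of the state.
- telemetry.read_state(): the state, without advancing time (a new reading comes with each control period).
- optics.get_image(name): name is "scene" or "top" or "wrist"; returns the picture (400x640x3 uint8, blue, green, red); there is no depth.
- optics.camera_params(name): a dict with "vfov" (degrees; the focal length in pixels is half the picture's height over the tangent of half this angle, whatever the lens; pixels are square), "cx", "cy" (the principal point, pixels), "pose" (4x4, takes a point from camera to world coordinates). Camera axes: x right, y up, looking along -z (the intrinsics and any distortion apply to the point x, -y, -z); pixel columns grow to the right and rows downward; lengths in m; the calibration is good to about 2 mm. The wrist camera is an equidistant fisheye: a pixel r from the principal point sees the ray r / f radians off the axis. A picture is of the moment at which its call begins: read the wrist's pose just before it. camera_params takes no time and is no camera call; for the wrist camera it gives the pose at the moment of the call.
- arm.sign_off(): hands the job in; it is judged then, once.
The state is a dict: "t": time; "q": joint angles; "dq": joint speeds; "joint_efforts": joint torques, N m; "eef_pos": TCP position; "orientation": TCP orientation; "ft_force": force on the tool from outside, world axes, zero at the start; "ft_torque": the same for the moment, N m; "opening": finger opening in m; "grip_force": force on a finger pad.
Only numpy, scipy, OpenCV 4.12 (cv2) and the standard library are available. Lean on these libraries where they do the work, as an engineer would, in place of code of your own. Each camera call takes 0.05 s, during which the arm holds its last target. There are 200 camera calls.

## Working session

There is one attempt and no reset: what is moved stays moved. The work goes in short steps, Python scripts to look and compute and a tool call to move; the robot and the scene stay as the last step left them, time stands still between calls to the robot, and variables do not carry over. Pictures are saved under pics/ and viewed, at most 10 in all, crops included, and the job is handed in when it is done.

Besides the shell and the picture viewer there is one more tool, called after "Request:" by a JSON object that holds its "name" and its "arguments", one argument or row to a line. play_rows: Moves the arm, as the interface text tells. Its arguments: {"type":"object","properties":{"commands":{"type":"array","items":{"type":"array"}},"hand":{"type":"number"},"newtons":{"type":"number"}},"required":["commands"]}

```bash
mkdir -p pics; python3 - <<'E'
from cell import telemetry, optics
import cv2,numpy as np
s=telemetry.read_state();print({k:np.round(v,3).tolist() for k,v in s.items()})
for n in("scene","top"):
    cv2.imwrite(f"pics/{n}0.png",optics.get_image(n));p=optics.camera_params(n);print(n,{k:np.round(v,4).tolist() if not isinstance(v,str) else v for k,v in p.items()})
E
```

```text
{'t': 0.0, 'q': [1.036, 0.427, 0.074, 1.607, -0.034, 1.111, -0.067], 'dq': [0.0, -0.0, -0.002, -0.0, 0.001, 0.002, -0.0], 'joint_efforts': [-0.002, -93.581, 3.665, -45.418, -0.049, 0.021, 0.0], 'eef_pos': [0.253, -0.625, 0.227], 'orientation': [-0.001, 0.982, 0.191, -0.0], 'ft_force': [0.872, 0.243, -0.811], 'ft_torque': [0.059, 0.005, -0.058], 'grip_force': 0.0, 'opening': 0.093}
scene {'vfov': 55.5258, 'cx': 318.7893, 'cy': 205.7101, 'pose': [[0.6202, -0.6746, 0.4004, 0.9059], [0.7844, 0.5243, -0.3315, -0.2971], [0.0137, 0.5196, 0.8543, 0.898], [0.0, 0.0, 0.0, 1.0]]}
top {'vfov': 53.0603, 'cx': 315.5339, 'cy': 197.0943, 'pose': [[-0.0006, 0.9802, -0.1982, 0.3658], [-1.0, -0.0008, -0.001, 0.004], [-0.0012, 0.1982, 0.9802, 1.1299], [0.0, 0.0, 0.0, 1.0]]}
```

View pics/scene0.png

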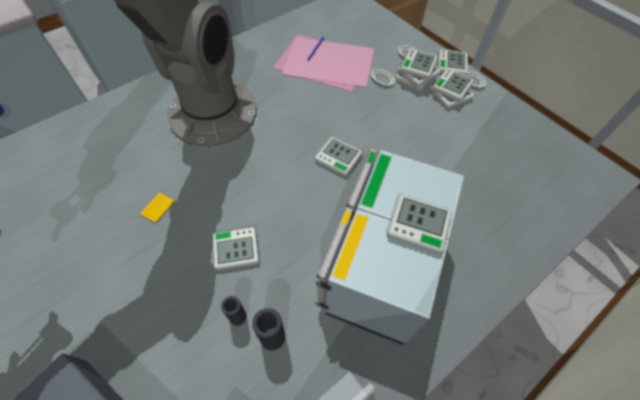

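View pics/top0.png

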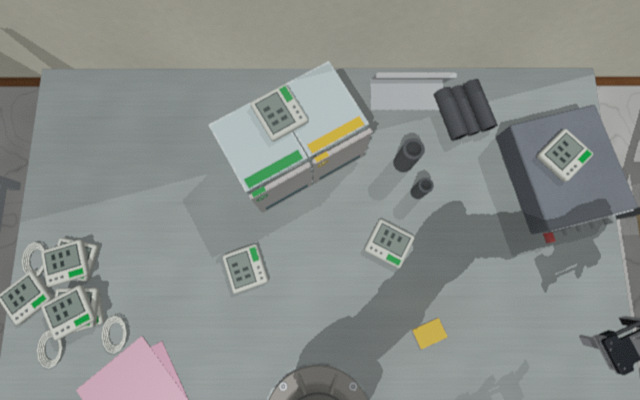

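The scene view shows the green locker behind the yellow one, with its strip at about (376,181). In the top view the green strip runs (246,186)-(302,151) and the green tab is at (258,193). The green door is the left one, hinged next to yellow. Meters lie at (245,268) and (389,243), and the small sleeve is at (422,187). Next I measure the geometry.

```bash
cat > h.py <<'E'
import cv2,numpy as np
from cell import optics,telemetry
def cam(n):
    p=optics.camera_params(n);return 200/np.tan(np.radians(p['vfov'])/2),p['cx'],p['cy'],np.array(p['pose'])
def ray(n,u):
    f,cx,cy,T=cam(n);d=np.array([(u[0]-cx)/f,-(u[1]-cy)/f,-1]);return T[:3,3],T[:3,:3]@d
def onz(n,u,z):
    o,d=ray(n,u);return o+d*(z-o[2])/d[2]
def tri(u1,u2):
    (a,d),(b,e)=ray("scene",u1),ray("top",u2)
    s=np.linalg.lstsq(np.c_[d,-e],b-a,rcond=None)[0];p,q=a+s[0]*d,b+s[1]*e
    return (p+q)/2,np.linalg.norm(p-q)
def proj(n,P):
    f,cx,cy,T=cam(n);c=T[:3,:3].T@(np.array(P)-T[:3,3]);return np.array([cx-f*c[0]/c[2],cy+f*c[1]/c[2]])
E
python3 - <<'E'
from h import *
res={}
for n in("scene","top"):
    im=cv2.imread(f"pics/{n}0.png");h=cv2.cvtColor(im,cv2.COLOR_BGR2HSV)
    for c,lo,hi in(("g",(50,120,60),(80,255,255)),("y",(18,150,90),(32,255,255))):
        k=cv2.inRange(h,lo,hi);N,L,S,C=cv2.connectedComponentsWithStats(k)
        for i in range(1,N):
            if S[i,4]<15: continue
            u=C[i]; 
            r=cv2.minAreaRect(np.argwhere(L==i)[:,::-1].astype(np.float32))
            print(n,c,S[i,4],u.round(1),"z.225:",onz(n,u,.225)[:2].round(3),"box",[onz(n,b,.225)[:2].round(3).tolist() for b in cv2.boxPoints(r)] if S[i,4]>300 else "")
    
for n,b in(("top",(235,115,380,215)),("scene",(310,140,470,310))):
    im=cv2.imread(f"pics/{n}0.png")[b[1]:b[3],b[0]:b[2]];im=cv2.resize(im,None,fx=5 if n=="top" else 3.5,fy=5 if n=="top" else 3.5,interpolation=cv2.INTER_CUBIC);cv2.imwrite(f"pics/{n}_c.png",im)
E
```

```text
scene g 22 [406.8  62.6] z.225: [0.381 0.433] box 
scene g 20 [442.5  63. ] z.225: [0.441 0.509] box 
scene g 25 [440.1  82.2] z.225: [0.489 0.446] box 
scene g 48 [371.  157.1] z.225: [0.562 0.137] box 
scene g 573 [375.7 180.6] z.225: [0.616 0.101] box [[0.639, 0.038], [0.566, 0.16], [0.589, 0.171], [0.66, 0.049]]
scene g 39 [340.1 165.8] z.225: [0.538 0.065] box 
scene g 68 [222.5 235. ] z.225: [ 0.527 -0.228] box 
scene g 134 [430.8 240.3] z.225: [0.789 0.089] box 
scene y 495 [156.9 207.2] z.225: [ 0.389 -0.301] box [[0.381, -0.334], [0.355, -0.275], [0.398, -0.267], [0.422, -0.326]]
scene y 76 [346.3 217.2] z.225: [ 0.646 -0.009] box 
scene y 767 [350.1 246.8] z.225: [ 0.701 -0.046] box [[0.725, -0.109], [0.652, 0.013], [0.673, 0.025], [0.744, -0.098]]
top g 81 [285.7  93.6] z.225: [0.806 0.077] box 
top g 534 [272.8 168.6] z.225: [0.617 0.105] box [[0.591, 0.17], [0.663, 0.048], [0.643, 0.038], [0.573, 0.16]]
top g 71 [584.5 156.1] z.225: [ 0.647 -0.627] box 
top g 53 [258.  191.2] z.225: [0.563 0.138] box 
top g 63 [253.7 253.7] z.225: [0.419 0.143] box 
top g 60 [393.  259.2] z.225: [ 0.407 -0.168] box 
top g 68 [ 75.3 272.4] z.225: [0.379 0.539] box 
top g 72 [ 38.2 300.8] z.225: [0.317 0.613] box 
top g 79 [ 81.5 319.5] z.225: [0.278 0.513] box 
top y 492 [335.2 134.2] z.225: [ 0.701 -0.042] box [[0.676, 0.024], [0.747, -0.099], [0.728, -0.109], [0.657, 0.014]]
top y 48 [321.1 156.2] z.225: [ 0.647 -0.008] box 
top y 482 [428.9 332.9] z.225: [ 0.25  -0.239] box [[0.256, -0.205], [0.28, -0.26], [0.243, -0.275], [0.22, -0.22]]
```

View pics/top_c.png

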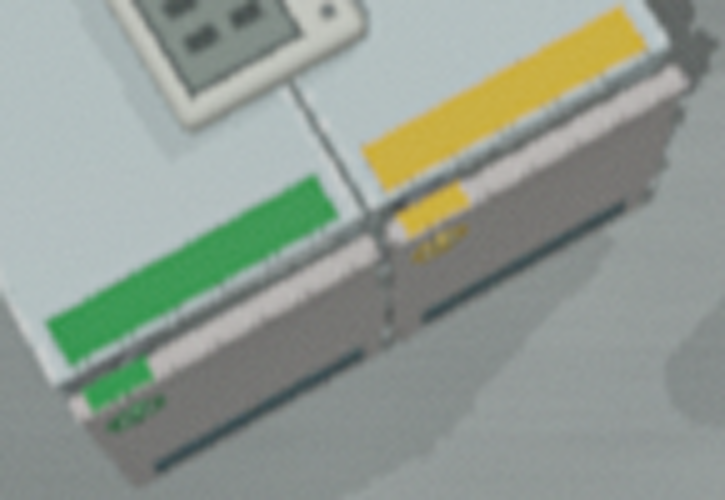

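The crop shows the strip, the tab (crop 118,383) and the press mark (crop 135,410) clearly, all on the left green door. Its free edge is on the left, at crop (75,410). I fit the locker frame, check it by reprojection and plan the approach.

```bash
cat >> h.py <<'E'
G=(tri((375.7,180.6),(272.8,168.6))[0]); Y=tri((350.1,246.8),(335.2,134.2))[0]
l=(G-Y)[:2];l/=np.linalg.norm(l);n=np.array([l[1],-l[0]])
tab=tri((371,157.1),(258,191.2))[0]; ytab=tri((346.3,217.2),(321.1,156.2))[0]
# front plane = tabs - 7mm along n ; hinge = tab - 137 l
H=((tab[:2]-.137*l)+(ytab[:2]-.137*l+.169*l))/2-.007*n
phi0=np.arctan2(n[1],n[0])
def W(a,b): return H+a*l-b*n     # a along door to free edge, b outward
def rows(targets,steps):
    """targets [(x,y,z,phi)], steps per leg; from measured state"""
    s=telemetry.read_state();w,x,y,z=s['orientation'];c=[*s['eef_pos'],2*np.arctan2(y,x)]
    c[3]=np.arctan2(np.sin(c[3]),np.cos(c[3]))
    for t,k in zip(targets,steps):
        d=(np.array(t)-c)/k;ph=c[3];dp=(d[3]+np.pi)%(2*np.pi)-np.pi if k==1 else d[3]
        for i in range(k):
            print([[*(round(float(v),4) for v in (np.cos(ph)*d[0]+np.sin(ph)*d[1],np.sin(ph)*d[0]-np.cos(ph)*d[1],-d[2]))],round(float(-dp),4)],end=', ' );ph+=dp
        c=t;print('|')
E
python3 - <<'E'
from h import *
print(G,Y,tab,ytab,"l",l,"phi",phi0,"spacing",np.linalg.norm(G-Y),"H",H)
print("front offset of tabs vs strips",[(G-tab)[:2]@n,(Y-ytab)[:2]@n, (G-tab)[:2]@l,(Y-ytab)[:2]@l])
for nm,P in(("hinge",(*W(0,0),.222)),("free",(*W(.161,0),.222)),("mark",(*W(.137,0),.185)),("bottomfree",(*W(.161,0),.023))):
    u=proj("top",P);print(nm,u,"crop",(u-[235,115])*5,"scene",proj("scene",P))
print("press pt",W(.137,0))
rows([(0.253,-.625,.30,phi0),(0.44,-.30,.30,phi0),(*W(.137,.06),.30,phi0),(*W(.137,.06),.19,phi0)],[2,8,9,3])
E
```

```text
[0.61619875 0.1035336  0.22328058] [ 0.70139133 -0.04347666  0.22244846] [0.56232767 0.13730092 0.22487519] [ 0.64662668 -0.00850582  0.22526971] l [-0.50139492  0.86521855] phi 0.5252102432674737 spacing 0.16991316619840824 H [0.62474388 0.01546381]
front offset of tabs vs strips [np.float64(0.029679497607618115), np.float64(0.02984918697214959), np.float64(-0.0562267897056808), np.float64(-0.05771613523172608)]
hinge [311.0314363  165.64503491] crop [380.15718151 253.22517455] scene [348.26664258 204.62338906]
free [250.66741492 199.40950039] crop [ 78.33707461 422.04750196] scene [371.40100191 149.18571821]
mark [261.91127865 197.45507295] crop [134.55639324 412.27536477] scene [366.25331771 166.72920603]
bottomfree [262.04219276 213.10623968] crop [135.21096378 490.53119839] scene [361.82743715 196.10339299]
press pt [0.55605277 0.13399875]
[[-0.0001, -0.0002, -0.0366], -0.0702], [[-0.0001, -0.0002, -0.0366], -0.0702], |
[[0.0406, -0.0234, -0.0], -0.0], [[0.0406, -0.0234, -0.0], -0.0], [[0.0406, -0.0234, -0.0], -0.0], [[0.0406, -0.0234, -0.0], -0.0], [[0.0406, -0.0234, -0.0], -0.0], [[0.0406, -0.0234, -0.0], -0.0], [[0.0406, -0.0234, -0.0], -0.0], [[0.0406, -0.0234, -0.0], -0.0], |
[[0.0287, -0.0353, -0.0], -0.0], [[0.0287, -0.0353, -0.0], -0.0], [[0.0287, -0.0353, -0.0], -0.0], [[0.0287, -0.0353, -0.0], -0.0], [[0.0287, -0.0353, -0.0], -0.0], [[0.0287, -0.0353, -0.0], -0.0], [[0.0287, -0.0353, -0.0], -0.0], [[0.0287, -0.0353, -0.0], -0.0], [[0.0287, -0.0353, -0.0], -0.0], |
[[0.0, 0.0, 0.0367], -0.0], [[0.0, 0.0, 0.0367], -0.0], [[0.0, 0.0, 0.0367], -0.0], |
```

Request:
{"name": "play_rows", "arguments": {
  "commands": [
    [[0,0,-0.0365],-0.07],
    [[0,0,-0.0365],-0.07],
    [[0.0405,-0.0235,0],0],
    [[0.0405,-0.0235,0],0],
    [[0.0405,-0.0235,0],0],
    [[0.0405,-0.0235,0],0],
    [[0.0405,-0.0235,0],0],
    [[0.0405,-0.0235,0],0],
    [[0.0405,-0.0235,0],0],
    [[0.0405,-0.0235,0],0],
    [[0,0,0],0]
  ],
  "hand": 0,
  "newtons": 10
}}

```text
t: 1.48
eef_pos: [0.4413, -0.2974, 0.3004]
orientation: [-0.0, 0.965, 0.262, 0.0]
ft_force: [0.1, -0.1, -0.8]
opening: 0.0003
grip_force: 0.0
```

Request:
{"name": "play_rows", "arguments": {
  "commands": [
    [[0.0285,-0.035,0],0],
    [[0.0285,-0.035,0],0],
    [[0.0285,-0.035,0],0],
    [[0.0285,-0.035,0],0],
    [[0.0285,-0.035,0],0],
    [[0.0285,-0.035,0],0],
    [[0.0285,-0.035,0],0],
    [[0.0285,-0.035,0],0],
    [[0.0285,-0.035,0],0],
    [[0,0,0.055],0],
    [[0,0,0.055],0],
    [[0,0,0],0]
  ]
}}

```text
t: 2.98
eef_pos: [0.5018, 0.0992, 0.1877]
orientation: [-0.0, 0.966, 0.259, -0.003]
ft_force: [-0.2, -0.2, 1.3]
opening: 0.0007
grip_force: 0.0
```

```bash
python3 - <<'E'
from h import *
s=telemetry.read_state();p=s['eef_pos'];d=np.array(p[:2])-H;print("t",s['t'],"a",d@l,"b",-d@n,p,s['q'],s['ft_force'])
cv2.imwrite("pics/w1.png",optics.get_image("wrist"))
rows([(*W(.137,.012),.19,phi0)],[2])
E
```

```text
t 2.975 a 0.13412356898220962 b 0.06442291988949389 [0.5017551  0.09920869 0.18765412] [ 0.1247656   0.24599617 -0.5102317   1.97954548  0.14420957  0.95777565
 -1.50312234] [-0.2329233  -0.22284784  1.34976943]
[[0.0254, -0.0016, 0.0001], -0.0005], [[0.0254, -0.0016, 0.0001], -0.0005], |
```

View pics/w1.png

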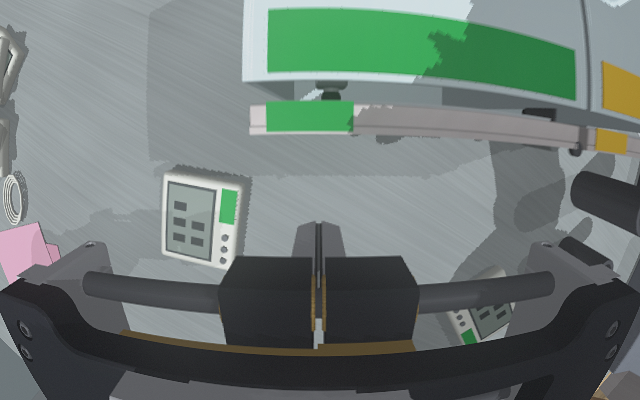

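The wrist view shows the closed fingers (col 318) centred on the green tab and mark (cols 267-353), with the door still shut.

Request:
{"name": "play_rows", "arguments": {
  "commands": [
    [[0.025,-0.0015,0],0],
    [[0.02,-0.0015,0],0],
    [[0.004,0,0],0],
    [[0.004,0,0],0],
    [[0.002,0,0],0],
    [[0,0,0],0]
  ]
}}

```text
t: 3.78
eef_pos: [0.5492, 0.1297, 0.1911]
orientation: [0.0, 0.966, 0.259, -0.001]
ft_force: [-5.7, -3.9, 4.5]
opening: 0.0003
grip_force: 3.2
```

Request:
{"name": "play_rows", "arguments": {
  "commands": [
    [[0.0015,0,0],0],
    [[0.0015,0,0],0],
    [[0,0,0],0]
  ]
}}

```text
t: 4.15
eef_pos: [0.5516, 0.1311, 0.1911]
orientation: [0.001, 0.966, 0.259, -0.001]
ft_force: [-7.3, -3.5, 5.4]
opening: 0.0003
grip_force: 3.8
```

Request:
{"name": "play_rows", "arguments": {
  "commands": [
    [[0.0015,0,0],0],
    [[0,0,0],0],
    [[-0.02,0,0],0],
    [[-0.035,0,0],0],
    [[-0.035,0,0],0],
    [[-0.02,0,0],0],
    [[0,0,0],0],
    [[0,0,0],0],
    [[0,0,0],0],
    [[0,0,0],0],
    [[0,0,0],0],
    [[0,0,0],0]
  ]
}}

```text
t: 5.65
eef_pos: [0.4586, 0.0779, 0.1904]
orientation: [-0.0, 0.966, 0.259, -0.0]
ft_force: [0.7, 0.1, 0.3]
opening: 0.0005
grip_force: 0.0
```

```bash
python3 - <<'E'
from h import *
s=telemetry.read_state();p=s['eef_pos'];d=np.array(p[:2])-H;print("t",s['t'],"a",d@l,"b",-d@n,p,s['ft_force'])
cv2.imwrite("pics/w2.png",optics.get_image("wrist"))
rows([(*W(.235,.11),.19,phi0),(*W(.235,.0),.19,phi0),(*W(.14,.0),.19,phi0)],[3,3,3])
E
```

```text
t 5.65 a 0.13735918441237557 b 0.11244937332698848 [0.4585794  0.07792798 0.1904432 ] [0.67330233 0.08274984 0.25885745]
[[0.0008, -0.0326, 0.0002], -0.0002], [[0.0008, -0.0326, 0.0002], -0.0002], [[0.0008, -0.0326, 0.0002], -0.0002], |
[[0.0367, -0.0, -0.0], -0.0], [[0.0367, -0.0, -0.0], -0.0], [[0.0367, -0.0, -0.0], -0.0], |
[[-0.0, 0.0317, -0.0], -0.0], [[-0.0, 0.0317, -0.0], -0.0], [[-0.0, 0.0317, -0.0], -0.0], |
```

View pics/w2.png

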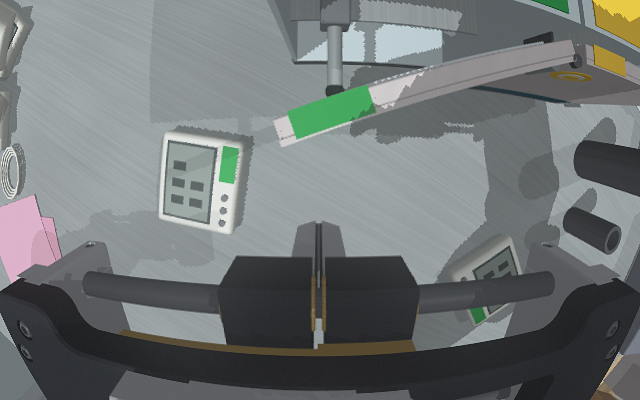

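The door is ajar at about 0.34 rad, with its free edge at (283,140) and the plunger out at (335,90). I go around the free edge and in behind the door.

Request:
{"name": "play_rows", "arguments": {
  "commands": [
    [[0.001,-0.0325,0],0],
    [[0.001,-0.0325,0],0],
    [[0.001,-0.0325,0],0],
    [[0.0365,0,0],0],
    [[0.0365,0,0],0],
    [[0.0365,0,0],0],
    [[0,0,0],0],
    [[0,0.0315,0],0],
    [[0,0.0315,0],0],
    [[0,0.0315,0],0],
    [[0,0,0],0],
    [[0,0,0],0]
  ]
}}

```text
t: 7.2
eef_pos: [0.5537, 0.1371, 0.1906]
orientation: [-0.0, 0.966, 0.259, -0.0]
ft_force: [-0.8, 0.7, -0.2]
opening: 0.0004
grip_force: 0.0
```

```bash
cat >> h.py <<'E'
def behind(th,r,gap=0):
    hh=.008*abs(np.cos(th))+.0125*abs(np.sin(th))+.014+gap
    return W(r*np.cos(th)+hh*np.sin(th), r*np.sin(th)-hh*np.cos(th))
E
python3 - <<'E'
from h import *
s=telemetry.read_state();p=s['eef_pos'];d=np.array(p[:2])-H;print("t",s['t'],"a",d@l,"b",-d@n,p,s['ft_force'])
ths=np.r_[.34,np.linspace(.34,1.72,24)[1:]]
P=[(*behind(t,.135-.03*(t-.34)/1.4),.19,phi0) for t in ths]
print([np.round(x[:2],3).tolist() for x in P[::6]])
rows(P,[2]+[1]*23)
E
```

```text
t 7.2 a 0.14089154233473047 b 0.000458503813548273 [0.55370487 0.1371359  0.19055795] [-0.78153133  0.71063043 -0.15995302]
[[0.539, 0.123], [0.515, 0.085], [0.505, 0.043], [0.511, 0.0]]
[[-0.0102, 0.0025, 0.0003], -0.0001], [[-0.0102, 0.0025, 0.0003], -0.0001], |
[[-0.0071, 0.0025, -0.0], -0.0], |
[[-0.0069, 0.0029, -0.0], -0.0], |
[[-0.0067, 0.0032, -0.0], -0.0], |
[[-0.0065, 0.0036, -0.0], -0.0], |
[[-0.0063, 0.0039, -0.0], -0.0], |
[[-0.006, 0.0043, -0.0], -0.0], |
[[-0.0058, 0.0046, -0.0], -0.0], |
[[-0.0055, 0.0049, -0.0], -0.0], |
[[-0.0052, 0.0052, -0.0], -0.0], |
[[-0.0048, 0.0055, -0.0], -0.0], |
[[-0.0045, 0.0057, -0.0], -0.0], |
[[-0.0041, 0.006, -0.0], -0.0], |
[[-0.0037, 0.0062, -0.0], -0.0], |
[[-0.0033, 0.0064, -0.0], -0.0], |
[[-0.0029, 0.0066, -0.0], -0.0], |
[[-0.0025, 0.0067, -0.0], -0.0], |
[[-0.0021, 0.0068, -0.0], -0.0], |
[[-0.0016, 0.0069, -0.0], -0.0], |
[[-0.0012, 0.007, -0.0], -0.0], |
[[-0.0008, 0.007, -0.0], -0.0], |
[[-0.0003, 0.0065, -0.0], -0.0], |
[[0.0, 0.006, -0.0], -0.0], |
[[0.0004, 0.006, -0.0], -0.0], |
```

Request:
{"name": "play_rows", "arguments": {
  "commands": [
    [[-0.005,0.0015,0],0],
    [[-0.005,0.001,0],0],
    [[-0.005,0.0015,0],0],
    [[-0.005,0.001,0],0],
    [[-0.0035,0.0013,0],0],
    [[-0.0035,0.0013,0],0],
    [[-0.0035,0.0015,0],0],
    [[-0.0035,0.0015,0],0],
    [[-0.0035,0.0016,0],0],
    [[-0.0033,0.0016,0],0],
    [[-0.0033,0.0018,0],0],
    [[-0.0033,0.0018,0],0]
  ]
}}

```text
t: 8.7
eef_pos: [0.522, 0.0978, 0.1905]
orientation: [-0.0, 0.966, 0.259, 0.0]
ft_force: [-0.1, 0.1, -0.2]
opening: 0.0003
grip_force: 0.2
```

Request:
{"name": "play_rows", "arguments": {
  "commands": [
    [[-0.0032,0.002,0],0],
    [[-0.0032,0.002,0],0],
    [[-0.003,0.0022,0],0],
    [[-0.003,0.0022,0],0],
    [[-0.0029,0.0023,0],0],
    [[-0.0029,0.0023,0],0],
    [[-0.0028,0.0025,0],0],
    [[-0.0028,0.0025,0],0],
    [[-0.0026,0.0026,0],0],
    [[-0.0026,0.0026,0],0],
    [[-0.0024,0.0028,0],0],
    [[-0.0024,0.0028,0],0]
  ]
}}

```text
t: 10.2
eef_pos: [0.5072, 0.0559, 0.1905]
orientation: [-0.0, 0.966, 0.259, -0.0]
ft_force: [-0.3, 1.3, -0.4]
opening: 0.0006
grip_force: 0.2
```

```bash
python3 - <<'E'
from h import *
s=telemetry.read_state();p=s['eef_pos'];d=np.array(p[:2])-H;print("t",s['t'],"a",d@l,"b",-d@n,p,s['ft_force'],s['ft_torque'])
for t in np.arange(.34,1.72,.06): print(round(t,2),np.round(behind(t,.135-.03*(t-.34)/1.4)-p[:2],4)) if abs(t-1)<.2 else 0
cv2.imwrite("pics/w3.png",optics.get_image("wrist"))
E
```

```text
t 10.2 a 0.09389864770357141 b 0.08142702678121741 [0.5072114  0.05587957 0.19050447] [-0.28346756  1.33550713 -0.39221902] [0.09666926 0.03619011 0.00768481]
0.82 [0.0024 0.0154]
0.88 [0.0005 0.0083]
0.94 [-0.0009  0.0011]
1.0 [-0.0019 -0.0061]
1.06 [-0.0024 -0.0133]
1.12 [-0.0026 -0.0206]
1.18 [-0.0022 -0.0277]
```

View pics/w3.png

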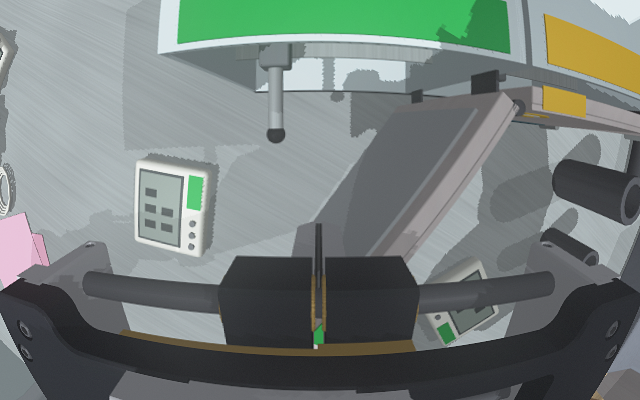

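The door is swinging well, at about 0.95 rad, with the fingers on its back face. I continue.

Request:
{"name": "play_rows", "arguments": {
  "commands": [
    [[-0.0022,0.0028,0],0],
    [[-0.0022,0.0028,0],0],
    [[-0.002,0.003,0],0],
    [[-0.002,0.003,0],0],
    [[-0.0018,0.0031,0],0],
    [[-0.0018,0.0031,0],0],
    [[-0.0016,0.0032,0],0],
    [[-0.0016,0.0032,0],0],
    [[-0.0014,0.0033,0],0],
    [[-0.0014,0.0033,0],0],
    [[-0.0012,0.0034,0],0],
    [[-0.0012,0.0034,0],0]
  ]
}}

```text
t: 11.75
eef_pos: [0.5085, 0.0131, 0.1905]
orientation: [-0.0, 0.966, 0.259, 0.0]
ft_force: [-1.0, 0.3, 0.4]
opening: 0.0005
grip_force: 0.2
```

Request:
{"name": "play_rows", "arguments": {
  "commands": [
    [[-0.001,0.0034,0],0],
    [[-0.001,0.0034,0],0],
    [[-0.0008,0.0035,0],0],
    [[-0.0008,0.0035,0],0],
    [[-0.0006,0.0035,0],0],
    [[-0.0006,0.0035,0],0],
    [[-0.0003,0.0035,0],0],
    [[-0.0003,0.0035,0],0],
    [[0,0.0033,0],0],
    [[0,0.0033,0],0],
    [[0,0.003,0],0],
    [[0,0,0],0]
  ]
}}

```text
t: 13.25
eef_pos: [0.5227, -0.0219, 0.1905]
orientation: [-0.0, 0.966, 0.259, 0.0]
ft_force: [0.4, 0.3, -0.1]
opening: 0.0005
grip_force: 0.0
```

```bash
python3 - <<'E'
from h import *
s=telemetry.read_state();p=s['eef_pos'];d=np.array(p[:2])-H;print("t",s['t'],"a",d@l,"b",-d@n,p,s['ft_force'],s['ft_torque'])
cv2.imwrite("pics/t4.png",optics.get_image("top")[100:300,180:440].repeat(3,0).repeat(3,1))
E
```

```text
t 13.25 a 0.018834349090475534 b 0.10706510122022905 [ 0.52266572 -0.02192226  0.19048642] [ 0.40647796  0.29440195 -0.05134431] [ 0.00351761 -0.00225054 -0.04309255]
```

View pics/t4.png

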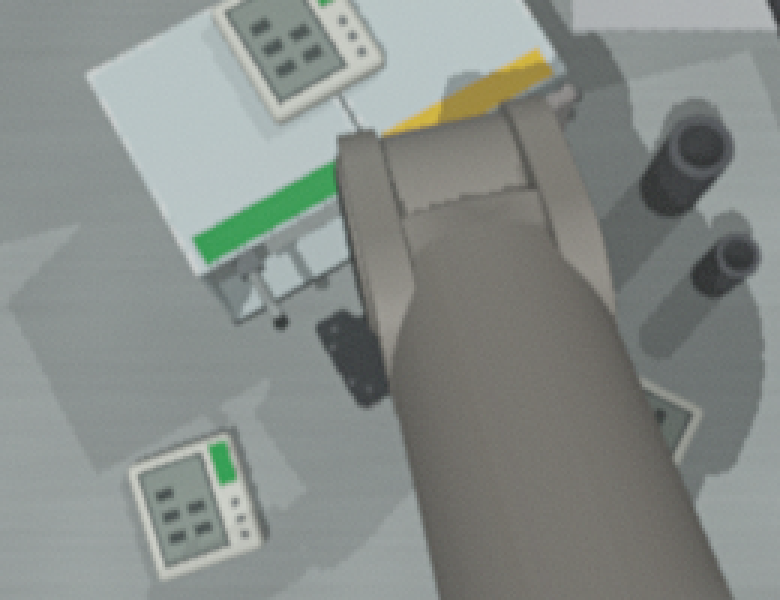

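The arm hides the door here. From the tool position it should stand at about 1.64 rad. I push slightly further for margin, then withdraw along the locker's left and look.

Request:
{"name": "play_rows", "arguments": {
  "commands": [
    [[0.0003,0.0033,0],0],
    [[0.0004,0.0033,0],0],
    [[0.0005,0.0033,0],0],
    [[0.0005,0.002,0],0],
    [[0,0,0],0],
    [[0,-0.004,0],0],
    [[0,-0.015,0],0],
    [[0,-0.03,0],0],
    [[0,-0.04,0],0],
    [[0,-0.04,0],0],
    [[0,0,0],0]
  ]
}}

```text
t: 14.68
eef_pos: [0.4636, 0.0835, 0.1908]
orientation: [0.0, 0.965, 0.262, 0.0]
ft_force: [0.7, -1.2, 0.2]
opening: 0.0004
grip_force: 0.0
```

Request:
{"name": "play_rows", "arguments": {
  "commands": [
    [[0,-0.03,-0.03],0],
    [[0,-0.03,-0.03],0],
    [[0,-0.04,-0.02],0],
    [[0,-0.04,0],0],
    [[0,-0.04,0],0],
    [[0,-0.03,0],0],
    [[0,0,0],0],
    [[0,0,0],0]
  ]
}}

```text
t: 15.68
eef_pos: [0.3604, 0.2616, 0.2705]
orientation: [0.0, 0.966, 0.259, 0.0]
ft_force: [0.1, -0.3, -0.1]
opening: 0.0003
grip_force: 0.0
```

```bash
python3 - <<'E'
from h import *
s=telemetry.read_state();print(s['t'],s['eef_pos'],s['ft_force'])
for n in("top","scene"): cv2.imwrite(f"pics/{n}5.png",optics.get_image(n))
b=(200,90,460,290);cv2.imwrite("pics/t5.png",cv2.imread("pics/top5.png")[b[1]:b[3],b[0]:b[2]].repeat(3,0).repeat(3,1))
for t in(1.57,1.75,1.9): print(t,*[((proj("top",(*W(r*np.cos(t),r*np.sin(t)),.222))-b[:2])*3).round() for r in(0,.161)])
A=cv2.imread("pics/top0.png");B=cv2.imread("pics/top5.png");D=cv2.absdiff(A,B).max(2)
for nm,u in(("sleeve",(422,187)),("m1",(245,268)),("m2",(389,243)),("mtop",(278,112)),("ytab",(321,156))):
    x,y=u;r=18;q=B[y-r-5:y+r+5,x-r-5:x+r+5];T=cv2.matchTemplate(q,A[y-r:y+r,x-r:x+r],cv2.TM_CCOEFF_NORMED);print(nm,cv2.minMaxLoc(T)[1::2])
E
```

```text
15.675 [0.36039392 0.26161789 0.27045487] [ 0.11521069 -0.25312187 -0.09428428]
1.57 [333. 227.] [439. 404.]
1.75 [333. 227.] [470. 382.]
1.9 [333. 227.] [491. 360.]
sleeve (0.9984632134437561, (5, 5))
m1 (0.9972027540206909, (5, 5))
m2 (0.9737845659255981, (5, 5))
mtop (0.9984546899795532, (5, 5))
ytab (0.9010376930236816, (5, 5))
```

View pics/t5.png

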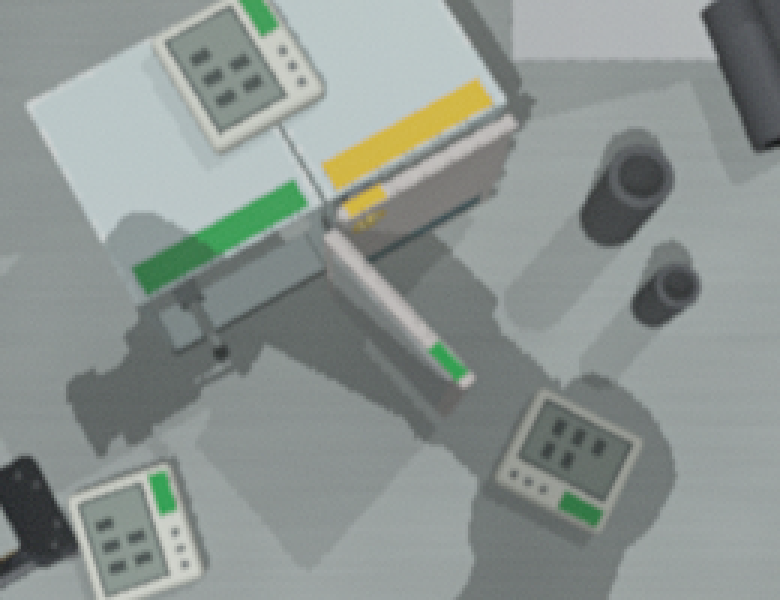

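The green door's free edge is at (470,378), which puts it at about 1.75 rad, past square. The yellow door is shut, the meters and sleeve have not moved, and the robot is clear.

```bash
python3 -c "
from cell import arm;print(arm.sign_off())"
```

```text
the job is handed in; nothing more can be done
None
```

The green door was pressed until its catch let go, then pushed open from behind to about 1.75 rad, past square. The last picture shows the yellow door shut and the meters and sleeve where they were, and I handed in the job at about 16 s with the arm clear.

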